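# Turn the four-way racks to their vial side

### The job

The two four-way tube racks stand turned for the large tubes, but small vials are to be loaded next. Push each rack over with a fingertip, roughly where it stands, so that it ends lying flat on the bench with its vial side up: the broad side with the 18 medium holes (3 rows of 6), not the broad side with the many tiny holes. Nothing is to be gripped or lifted, and the tube, dishes, slide box and bottle standing around stay where they are.

Things in the scene. Friction and masses are not known exactly. Their poses are not given: they have to be found in the camera images.
- rack_a: Four-way tube rack, pale grey plastic, about 0.24 kg, 52 x 172 x 95 mm along its own x, y, z; origin at its centre. +x points out of the broad vial face (18 holes of 13 mm, 3 rows of 6), -x out of the broad face with 72 tiny 6.5 mm holes. Starts standing 95 mm tall, 52 mm thick, at any yaw: +z up (narrow face with 4 holes of 30 mm), +x level. Lying flat, its centre is 26 mm up.
- rack_b: Second rack of the same kind, 52 x 172 x 95 mm along its own x, y, z, origin at its centre; +x again points out of the vial face (18 holes of 13 mm), -x out of the face with 72 tiny holes. It starts the other way up, at any yaw: +z up is its narrow face with 12 holes of 16.5 mm (the 4 big holes are below).
- rack_a_side (a point): Centre of rack_a's vial face, 26 mm from its origin along +x. A few N high on a broad face (75 to 90 mm up) turn a rack about its far lower edge; leaned 29 degrees it falls by itself, the pushed face ends on top and the centre has moved about 75 mm plus any slip. The pushed face rises as it leans. Pushed low it only slides; once flat it is hard to turn again.
- rack_b_side (a point): Centre of rack_b's vial face, 26 mm from its origin along +x.
- tube: Bystander: capped free-standing 50 ml sample tube, 34 mm wide at the cap, 114 mm tall, upright near the robot between the racks. Origin at the centre of its underside, z up.
- dishes: Bystander: stack of three flat round dishes, 93 mm wide, 45 mm tall, beyond the racks. Origin at the centre of its underside, z up.
- slide_box: Bystander: closed flat slide box 87 x 102 x 33 mm at one outer side of the work. Origin at the centre of its underside, z up.
- bottle: Bystander: amber bottle with cap, 64 mm wide, 115 mm tall, at one outer side of the work. Origin at the centre of its underside, z up.
Not all that is in view belongs to the job. What is shaped like the rack_b but turquoise is not meant. What is shaped like the rack_a but blue is not meant.

How it is judged:
By the outcome, as a careful person would: the job done as asked, in the order asked, and still so for the second after the job is handed in, with the robot touching nothing.
It also fails if it takes over 48 s, if anything falls off the work surface, if the arm or the gripper's body presses on something with over 40 N, if the wrist force passes 120 N, or if a joint passes its speed limit or range.

### The arm

A 7-joint arm with a two-finger parallel gripper is mounted at the origin on the work surface. World frame = base frame: x ahead of the robot, y to its left, z up, the work surface at z = 0. Lengths are in m, angles in rad, forces in N, time in s.
With the tool pointing down it reaches from about 0.425 to 0.875 m from the base axis. Payload 4.7 kg.
Tool frame: the origin (TCP) lies at the very end of the fingers, on their centre line; the grasp point (between the pads) lies 19 mm behind it; x points along the fingers, z is the direction in which the jaws open and shut, and the axes are right-handed (so a half turn about x gives the same grasp; the last joint's range is limited). The gripper opens to 87 mm and grips with 3 to 60 N. Pads are 19 mm wide; open, the fingers measure 117 mm over their backs; the gripper's body (75 mm by 190 mm) begins 51 mm behind the grasp point.
Start: joints at [0.014, 0.321, -0.07, 1.45, 0.023, 1.371, -0.057], TCP at [0.65, -0, 0.223] pointing down, gripper open.
Joint ranges: [-2.86, 2.86], [-0.3, 2.09], [-1.38, 1.24], [0.06, 2.45], [-1.56, 4.7], [0.09, 2.05], [-2.69, 2.69]. Speed limits (rad/s): [2.57, 2.57, 3.14, 3.14, 3.14, 3.14, 3.14].

### API

Orientations are given as a rotation vector (axis times angle).
In Python, from bench import telemetry, viewer, workorder gives the robot as it stands.
- The arm moves only by the shell command python3 -m creep 'ROWS' [FORCE]. ROWS is JSON, a list of rows, each an object of numbers: "fingers": the opening, from 0 (shut) to 1 (fully open); "x", "y", "z": the shift along the tool's x, y, z in units of 40 mm (1.0 is 40 mm); "twist": the turn about the tool's x in units of 5 degrees (1.0 is 5 degrees). In form: [{"fingers": .., "x": .., "y": .., "z": .., "twist": ..}, ...]. A call has 1 to 20 rows; each row is the pose to reach, as a shift and turn from the pose commanded when the call began, along the tool's axes at that moment; what a row does not reach only later rows make up. A row lasts 1/12 s, in which the tool goes at most 41.7 mm and 7.16 degrees, less where a joint would pass 70% of its speed; a pose out of reach is approached as far as the arm can. A call with a gripper value outside its range is refused whole. The fingers move at their own pace and stop on an object; FORCE is the grip in N (left out, the last holds). Time passes only in rows, so rows that repeat a pose let the fingers close. It gives the time, the measured TCP pose, the force and the opening at its end, in the units of the state.
- telemetry.get_state(): the state, without advancing time (a new reading comes with each control period).
- viewer.get_image(name): name is "scene" or "side" or "wrist"; returns a dict with "pixels" (384x512x3 uint8, red, green, blue), "z_map" (384x512 float32, m along the optical axis (not along the pixel's ray), 0 where there is no reading), "K" (3x3 intrinsics, pixels), "xyz" and "attitude" of the camera in the world. Camera axes: x right, y up, looking along -z (the intrinsics and any distortion apply to the point x, -y, -z); pixel columns grow to the right and rows downward; lengths in m; the calibration is good to about 2 mm. The wrist camera is an equidistant fisheye: a pixel r from the principal point sees the ray r / f radians off the axis. A picture is of the moment at which its call begins.
- workorder.close_job(): hands the job in, once; it reports no verdict.
The state is a dict: "time": time; "joint_positions": joint angles; "qd": joint speeds; "joint_torque": joint torques, N m; "position": TCP position; "tool_rot": TCP orientation; "ft_force": force on the tool from outside, world axes, zero at the start; "torque": the same for the moment, N m; "grip_width": opening from 0.0 (shut) to 1.0 (fully open).
Only numpy, scipy, OpenCV 4.12 (cv2) and the standard library are available. Lean on these libraries where they do the work, as an engineer would, in place of code of your own. Each camera call takes 0.05 s, during which the arm holds its last target.

## Working session

There is one attempt and no reset: what is moved stays moved. The work goes in short steps, Python scripts to look and compute and a shell command to move; the robot and the scene stay as the last step left them, time stands still between calls to the robot, and variables do not carry over. Pictures are saved under pics/ and viewed, and the job is handed in when it is done.

```bash
mkdir -p pics; ls; cat > h.py <<'E'
import numpy as np, cv2
from scipy.spatial.transform import Rotation as R
from bench import telemetry, viewer, workorder
def snap(n,tag):
    d=viewer.get_image(n); np.savez(f'pics/{tag}.npz',**d); cv2.imwrite(f'pics/{tag}.png',d['pixels'][:,:,::-1]); return d
def cloud(d):
    K=np.array(d['K']);z=d['z_map'];v,u=np.mgrid[:384,:512]
    a=d['attitude'];a=np.array(a)
    M=R.from_rotvec(a).as_matrix() if a.size==3 else (R.from_quat(a).as_matrix() if a.size==4 else a)
    p=np.stack([(u-K[0,2])/K[0,0]*z,-(v-K[1,2])/K[1,1]*z,-z],-1)
    return p@M.T+np.array(d['xyz'])
def crop(tag,u0,v0,u1,v1,s,out):
    im=cv2.imread(f'pics/{tag}.png')[v0:v1,u0:u1]; cv2.imwrite(f'pics/{out}.png',cv2.resize(im,None,fx=s,fy=s,interpolation=cv2.INTER_CUBIC))
E
python3 - <<'E'
from h import *
for n in ['scene','side']:
    d=snap(n,n+'0'); print(n,d['xyz'],d['attitude'],d['K'])
print(telemetry.get_state())
E
```

```text
pics
scene [1.26042213 0.366688   0.93151961] [0.46425183 0.75765089 1.98844795] [[367.09432731   0.         261.10319452]
 [  0.         367.09432731 191.37814226]
 [  0.           0.           1.        ]]
side [-0.14676191 -0.91957826  0.91312452] [ 0.90989917 -0.29947054 -0.60921112] [[414.09900573   0.         247.90283549]
 [  0.         414.09900573 196.66590234]
 [  0.           0.           1.        ]]
{'time': 0.1, 'joint_positions': array([ 0.01408908,  0.32176983, -0.07006221,  1.45152337,  0.02260349,
        1.37078537, -0.05688304]), 'qd': array([-0.00138683, -0.00104201,  0.00169001, -0.00226521, -0.00011596,
       -0.00012895, -0.00107073]), 'joint_torque': array([ 1.37795760e-04, -4.92569017e+01, -4.06077392e-01, -3.13399816e+01,
       -6.42974046e-02,  3.95253638e-02,  6.49213871e-05]), 'position': array([ 6.49522782e-01, -5.61164913e-05,  2.21571962e-01]), 'tool_rot': array([-1.06534413e-04,  1.57249288e+00, -5.24693258e-05]), 'ft_force': array([-0.72058412,  0.049711  , -0.18403404]), 'torque': array([ 0.05162783,  0.00461833, -0.04699983]), 'grip_width': 1.001010602874475}
```

View pics/scene0.png

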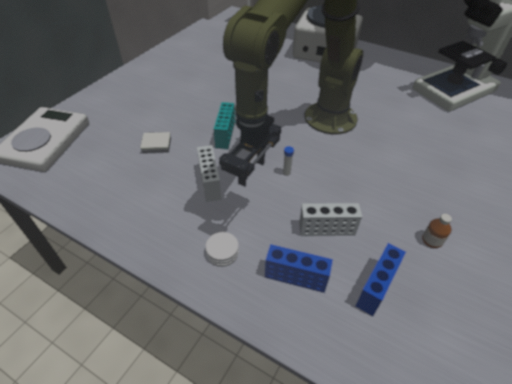

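View pics/side0.png

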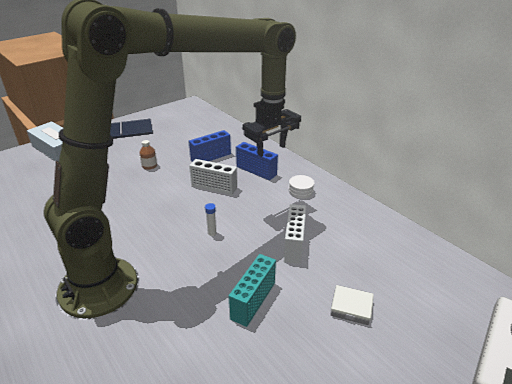

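```bash
python3 - <<'E'
from h import *
crop('scene0',290,190,370,250,5,'ca'); crop('scene0',180,135,240,210,6,'cb')
crop('side0',180,150,250,205,6,'cas'); crop('side0',270,195,320,250,6,'cbs')
a=cv2.imread('pics/ca.png');b=cv2.imread('pics/cas.png');c=cv2.imread('pics/cb.png');e=cv2.imread('pics/cbs.png')
def f(x):return cv2.resize(x,(400,300))
cv2.imwrite('pics/m.png',np.vstack([np.hstack([f(a),f(b)]),np.hstack([cv2.resize(c,(400,300)),f(e)])]))
P={}
for n in ['scene0','side0']:
    d=dict(np.load(f'pics/{n}.npz')); p=cloud(d); P[n]=(p,d['pixels'])
    q=p.reshape(-1,3);col=d['pixels'].reshape(-1,3)
    # occupancy
    ok=(d['z_map'].ravel()>0)&(q[:,2]>.02)&(q[:,2]<.14)&(q[:,0]>.3)&(q[:,0]<1.1)&(abs(q[:,1])<.5)
    g=np.zeros((160,200),np.uint8);ij=((q[ok][:,:2]-[.3,-.5])/.005).astype(int);g[ij[:,0],ij[:,1]]=1
    k,l,s,c=cv2.connectedComponentsWithStats(cv2.morphologyEx(g,cv2.MORPH_CLOSE,np.ones((3,3))))
    lab=l[ij[:,0],ij[:,1]]
    for i in range(1,k):
        m=q[ok][lab==i]; 
        if len(m)<30: continue
        zt=np.percentile(m[:,2],97); t=m[m[:,2]>zt-.012]
        r=cv2.minAreaRect(t[:,:2].astype(np.float32)*1000)
        print(n,i,len(m),'ztop',zt.round(3),'rect',np.round(r[0]),np.round(r[1]),round(r[2],1),'col',col[ok][lab==i].mean(0).round())
E
```

```text
scene0 1 522 ztop 0.097 rect [ 350. -304.] [122.  53.] 24.0 col [39. 90. 90.]
scene0 2 220 ztop 0.116 rect [390.  -7.] [36. 34.] 26.3 col [ 76.  86. 106.]
scene0 3 168 ztop 0.088 rect [426. 493.] [47. 12.] 2.3 col [77. 65. 58.]
scene0 4 248 ztop 0.036 rect [ 510. -469.] [110.  61.] 0.0 col [148. 148. 145.]
scene0 5 1662 ztop 0.097 rect [548. 216.] [ 57. 173.] 32.2 col [104. 107. 109.]
scene0 6 836 ztop 0.097 rect [ 570. -216.] [177.  52.] 43.1 col [101. 104. 106.]
scene0 7 1485 ztop 0.098 rect [663. 415.] [ 52. 176.] 85.8 col [ 41.  62. 113.]
scene0 8 1987 ztop 0.098 rect [750. 208.] [ 56. 172.] 14.2 col [ 44.  61. 106.]
scene0 9 814 ztop 0.048 rect [790. -13.] [94. 91.] 8.2 col [156. 155. 155.]
side0 1 946 ztop 0.096 rect [ 347. -305.] [124.  54.] 24.3 col [ 60. 127. 125.]
side0 2 251 ztop 0.115 rect [389.  -8.] [41. 29.] 54.7 col [ 97. 108. 135.]
side0 3 200 ztop 0.099 rect [417. 496.] [18.  6.] 21.7 col [110.  92.  81.]
side0 4 457 ztop 0.036 rect [ 507. -470.] [ 60. 113.] 89.9 col [229. 229. 222.]
side0 5 1096 ztop 0.096 rect [546. 217.] [ 60. 176.] 30.6 col [128. 130. 130.]
side0 6 906 ztop 0.097 rect [ 570. -214.] [180.  52.] 43.2 col [143. 145. 145.]
side0 7 864 ztop 0.096 rect [661. 415.] [ 63. 176.] 85.7 col [ 54.  69. 117.]
side0 8 887 ztop 0.096 rect [746. 207.] [ 63. 180.] 12.8 col [ 51.  67. 116.]
side0 9 394 ztop 0.047 rect [788. -13.] [91. 94.] 3.4 col [205. 203. 202.]
```

View pics/m.png

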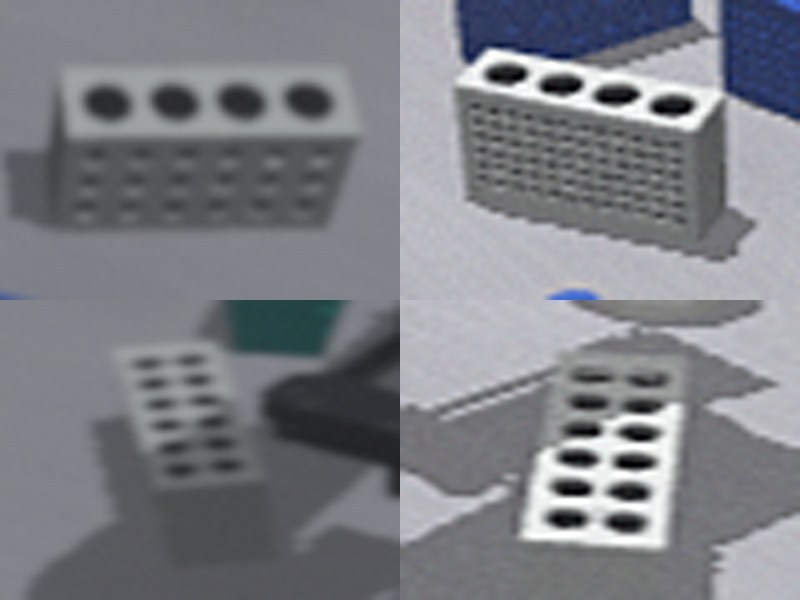

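```bash
python3 - <<'E'
from h import *
d=snap('wrist','w0'); print(d['xyz'],d['attitude'],d['K'])
crop('w0',0,0,512,384,1.5,'w0b')
E
```

```text
[0.65061855 0.07249649 0.38349645] [-0.26917121  0.00124711  0.0006947 ] [[297.31863964   0.         253.31788862]
 [  0.         297.31863964 191.37933667]
 [  0.           0.           1.        ]]
```

View pics/w0b.png

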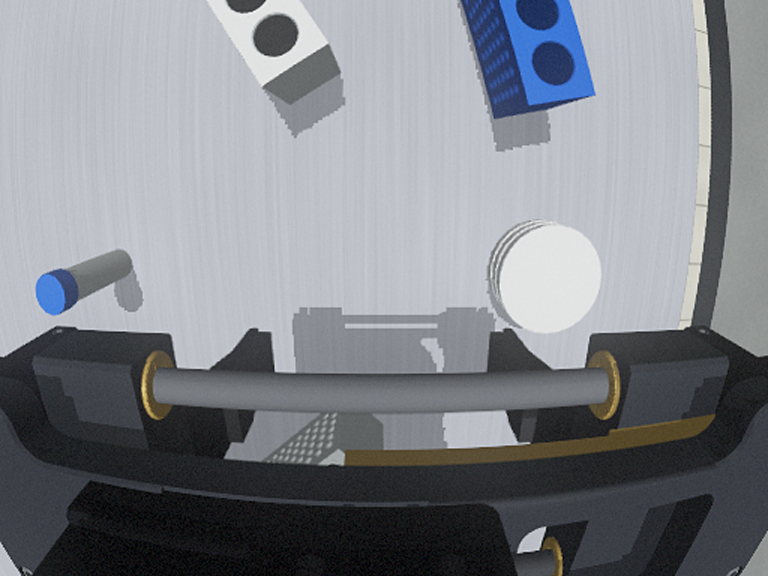

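```bash
python3 - <<'E'
from h import *
crop('w0',150,260,280,320,6,'w0c')
E
```

```text
(no output)
```

View pics/w0c.png

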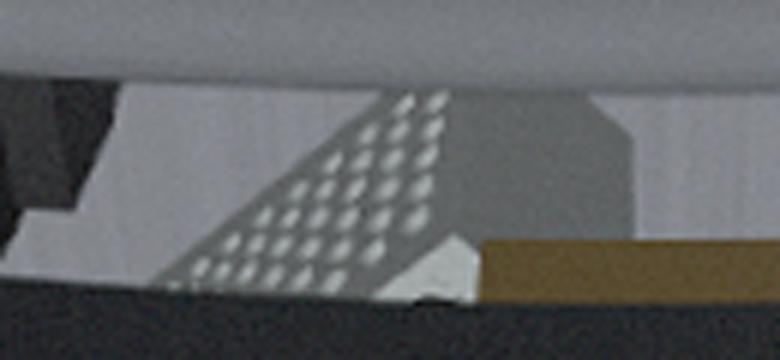

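rack_a candidates: the grey rack at scene (330,218) has 4 big holes on top. The blue racks at (298,267) and (381,278) are not meant. rack_b is the grey rack at (209,172) with 12 holes on top. The turquoise rack at (225,125) is not meant.

The crops settle which face is which:
- **rack_a:** the 3x6 vial face points away from the robot, along the yaw 32° normal. The tiny holes face the robot.
- **rack_b:** the wrist view at (220,293) shows tiny holes on the (-x,+y) face. Its vial face therefore points along (0.68,-0.73).

Each rack gets pushed on its vial face, starting with rack_a.

```bash
python3 -m creep '[{"fingers":0,"x":0,"y":1,"z":-0.2,"twist":-1},{"fingers":0,"x":0,"y":2,"z":-0.4,"twist":-2},{"fingers":0,"x":0,"y":3,"z":-0.6,"twist":-3},{"fingers":0,"x":0,"y":4,"z":-0.8,"twist":-4},{"fingers":0,"x":0,"y":5,"z":-0.96,"twist":-5},{"fingers":0,"x":0,"y":6,"z":-0.96,"twist":-6},{"fingers":0,"x":0,"y":6.42,"z":-0.96,"twist":-6.4},{"fingers":0,"x":0,"y":6.42,"z":-0.96,"twist":-6.4},{"fingers":0,"x":0,"y":6.42,"z":-0.96,"twist":-6.4},{"fingers":0,"x":0,"y":6.42,"z":-0.96,"twist":-6.4}]' 10
python3 - <<'E'
from h import *
s=telemetry.get_state();print(s['position'],R.from_rotvec(s['tool_rot']).as_matrix().round(3),s['grip_width'])
d=snap('scene','s1');snap('wrist','w1')
E
```

```text
time: 0.98
position: [0.6122, 0.2547, 0.2221]
tool_rot: [-0.437, 1.527, 0.434]
ft_force: [0.3, -0.9, -0.4]
grip_width: 0.326
[0.61221281 0.25466581 0.22210552] [[-0.    -0.528  0.849]
 [-0.002  0.849  0.528]
 [-1.    -0.002 -0.001]] 0.32558684739377386
```

View pics/s1.png

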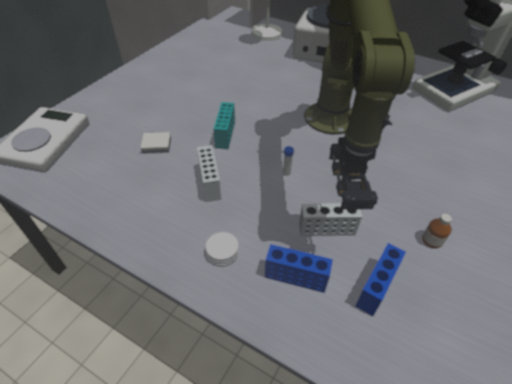

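View pics/w1.png

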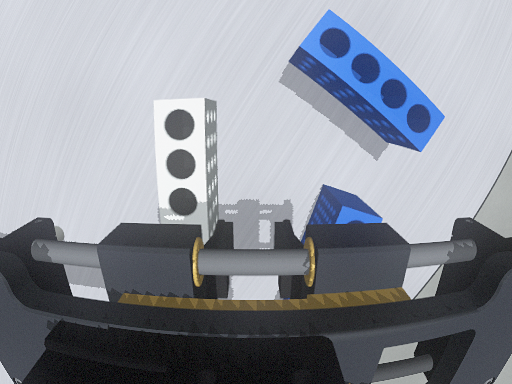

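The vial face at wrist (212,160) shows medium holes facing the fingers and lines up with the tool. Next I descend beside it.

```bash
python3 -m creep '[{"fingers":0,"x":0.5,"y":0,"z":0,"twist":0},{"fingers":0,"x":1.2,"y":0,"z":0,"twist":0},{"fingers":0,"x":2,"y":0,"z":0,"twist":0},{"fingers":0,"x":2.7,"y":0,"z":0,"twist":0},{"fingers":0,"x":3.2,"y":0,"z":0,"twist":0},{"fingers":0,"x":3.45,"y":0,"z":0,"twist":0},{"fingers":0,"x":3.45,"y":0,"z":0,"twist":0},{"fingers":0,"x":3.45,"y":0,"z":0,"twist":0}]' 10
python3 - <<'E'
from h import *
s=telemetry.get_state();M=R.from_rotvec(s['tool_rot']).as_matrix()
print('rack centre in tool',M.T@(np.array([.547,.2165,.0475])-s['position']))
d=snap('scene','s2');crop('s2',270,140,400,250,5,'s2c');snap('wrist','w2')
E
```

```text
time: 1.75
position: [0.6123, 0.2559, 0.0851]
tool_rot: [-0.437, 1.526, 0.436]
ft_force: [0.6, 0.1, 0.9]
grip_width: 0.004
rack centre in tool [ 0.03759685  0.00108392 -0.07621333]
```

View pics/s2c.png

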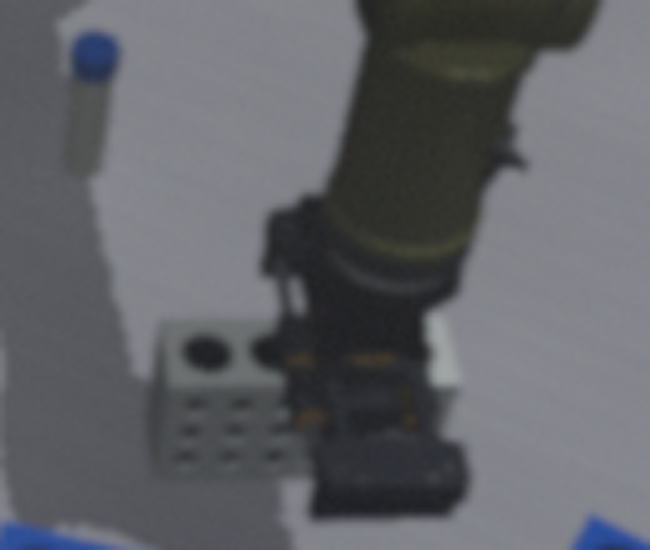

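View pics/w2.png

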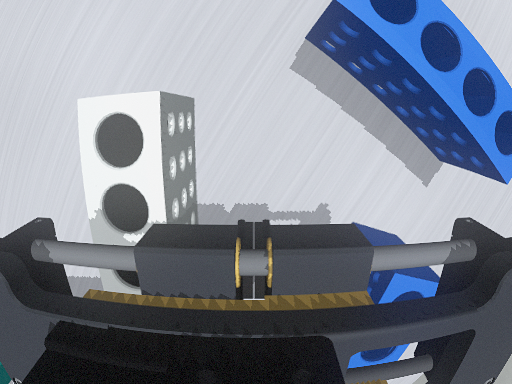

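The fingertip is centred on the face (1 mm off) and 85 mm up, with about 35 mm to contact. Now I push.

```bash
python3 -m creep '[{"fingers":0,"z":-0.3},{"fingers":0,"z":-0.6},{"fingers":0,"z":-0.8},{"fingers":0,"z":-0.9},{"fingers":0,"z":-1.0},{"fingers":0,"z":-1.1},{"fingers":0,"z":-1.2},{"fingers":0,"z":-1.3},{"fingers":0,"z":-1.4},{"fingers":0,"z":-1.4}]'
python3 - <<'E'
from h import *
snap('wrist','w3');d=snap('side','d3');crop('d3',150,130,290,240,4,'d3c')
E
```

```text
$[0]: bad value
```

View pics/w3.png

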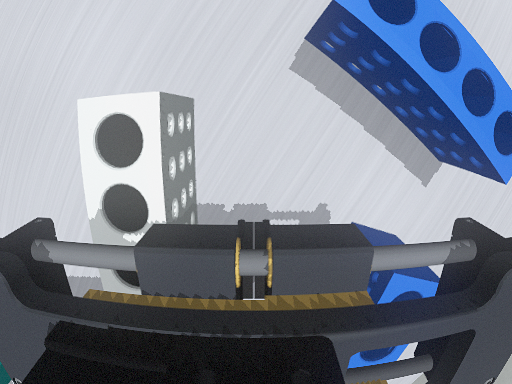

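View pics/d3c.png

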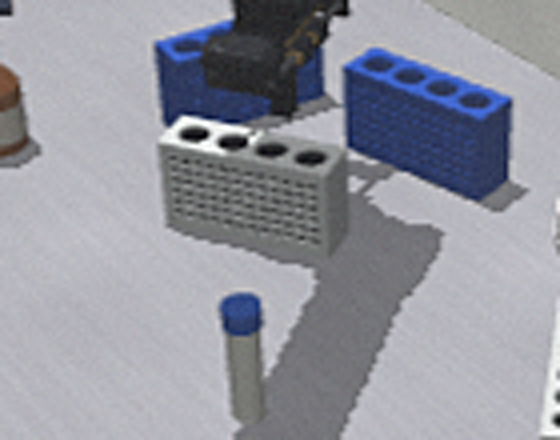

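The call was refused because a row needs all five keys, so nothing moved. I'm resending it in full.

```bash
python3 -m creep '[{"fingers":0,"x":0,"y":0,"z":-0.3,"twist":0},{"fingers":0,"x":0,"y":0,"z":-0.6,"twist":0},{"fingers":0,"x":0,"y":0,"z":-0.8,"twist":0},{"fingers":0,"x":0,"y":0,"z":-0.9,"twist":0},{"fingers":0,"x":0,"y":0,"z":-1.0,"twist":0},{"fingers":0,"x":0,"y":0,"z":-1.1,"twist":0},{"fingers":0,"x":0,"y":0,"z":-1.2,"twist":0},{"fingers":0,"x":0,"y":0,"z":-1.3,"twist":0},{"fingers":0,"x":0,"y":0,"z":-1.4,"twist":0},{"fingers":0,"x":0,"y":0,"z":-1.4,"twist":0}]'
python3 - <<'E'
from h import *
snap('wrist','w4');d=snap('side','d4');crop('d4',150,130,290,240,4,'d4c')
E
```

```text
time: 2.78
position: [0.5634, 0.2266, 0.0845]
tool_rot: [-0.438, 1.527, 0.437]
ft_force: [-0.1, 1.3, -0.1]
grip_width: 0.01
```

View pics/w4.png

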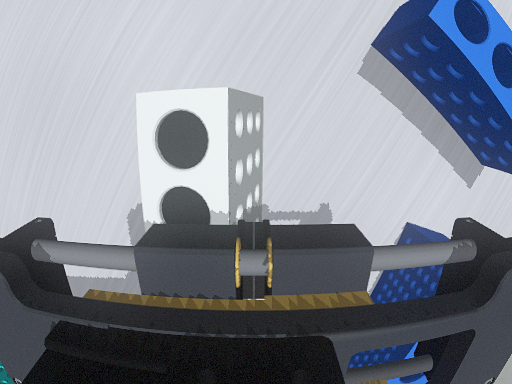

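View pics/d4c.png

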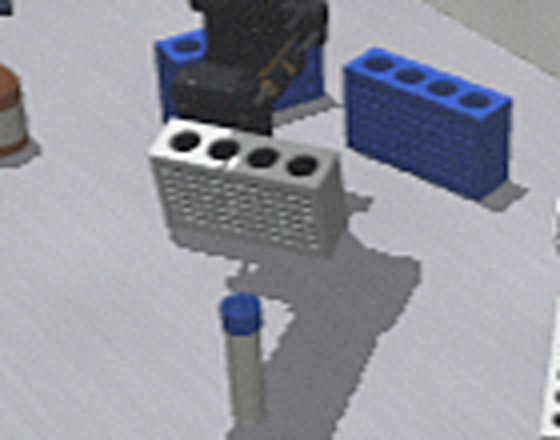

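The rack is leaning and has not slid. I keep pushing.

```bash
python3 -m creep '[{"fingers":0,"x":0,"y":0,"z":-0.1,"twist":0},{"fingers":0,"x":0,"y":0,"z":-0.2,"twist":0},{"fingers":0,"x":0,"y":0,"z":-0.3,"twist":0},{"fingers":0,"x":0,"y":0,"z":-0.4,"twist":0},{"fingers":0,"x":0,"y":0,"z":-0.5,"twist":0},{"fingers":0,"x":0,"y":0,"z":-0.6,"twist":0},{"fingers":0,"x":0,"y":0,"z":-0.7,"twist":0},{"fingers":0,"x":0,"y":0,"z":-0.7,"twist":0},{"fingers":0,"x":0,"y":0,"z":-0.7,"twist":0}]'
python3 - <<'E'
from h import *
snap('wrist','w5');d=snap('side','d5');crop('d5',150,130,290,240,4,'d5c')
E
```

```text
time: 3.63
position: [0.5402, 0.212, 0.0846]
tool_rot: [-0.438, 1.526, 0.437]
ft_force: [1.6, -0.1, -0.2]
grip_width: 0.004
```

View pics/w5.png

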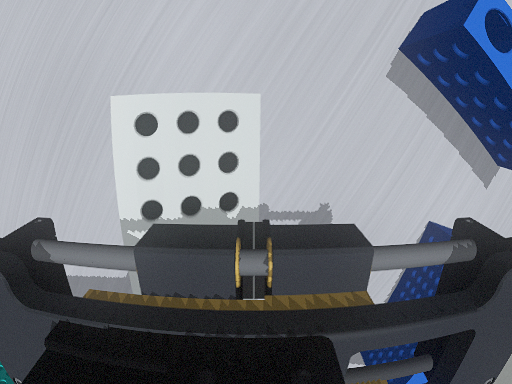

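View pics/d5c.png

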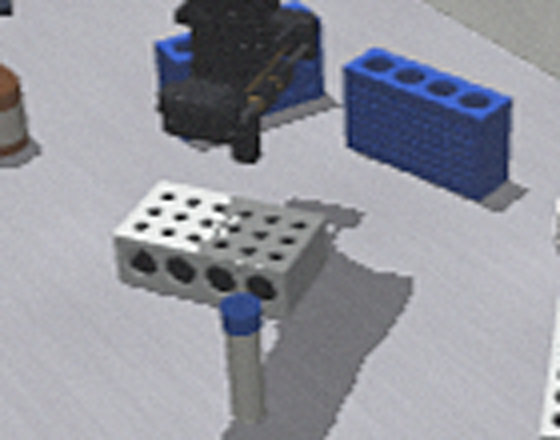

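rack_a lies flat with its 3x6 vial holes up (wrist picture, 150–240, 110–210). I raise the tool, then re-measure rack_b.

```bash
python3 -m creep '[{"fingers":0,"x":-0.7,"y":0,"z":0,"twist":0},{"fingers":0,"x":-1.6,"y":0,"z":0,"twist":0},{"fingers":0,"x":-2.5,"y":0,"z":0,"twist":0},{"fingers":0,"x":-3.4,"y":0,"z":0,"twist":0},{"fingers":0,"x":-3.4,"y":0,"z":0,"twist":0},{"fingers":0,"x":-3.4,"y":0,"z":0,"twist":0}]'
cat > m.py <<'E'
from h import *
def meas(d,n):
    q=cloud(d).reshape(-1,3)
    ok=(d['z_map'].ravel()>0)&(q[:,2]>.02)&(q[:,2]<.13)&(q[:,0]>.2)&(q[:,0]<1.1)&(abs(q[:,1])<.6)
    g=np.zeros((180,240),np.uint8);ij=((q[ok][:,:2]-[.2,-.6])/.005).astype(int);g[ij[:,0],ij[:,1]]=1
    k,l,s,c=cv2.connectedComponentsWithStats(cv2.morphologyEx(g,cv2.MORPH_CLOSE,np.ones((3,3))))
    lab=l[ij[:,0],ij[:,1]]
    for i in range(1,k):
        m=q[ok][lab==i]
        if len(m)<60: continue
        zt=np.percentile(m[:,2],97); t=m[m[:,2]>zt-.012]
        r=cv2.minAreaRect(t[:,:2].astype(np.float32)*1000)
        print(n,len(m),'zt',zt.round(3),np.round(r[0]),np.round(r[1]),round(r[2],1))
E
python3 - <<'E'
from m import *
meas(snap('scene','s6'),'scene');meas(snap('side','d6'),'side')
s=telemetry.get_state();M=R.from_rotvec(s['tool_rot']).as_matrix()
n=np.array([.683,-.731]);c=np.array([.570,-.215])
for k in (.075,): print(s['position'],M.T@(np.r_[c+k*n,.21]-s['position'])/.04, np.r_[c+k*n])
E
```

```text
time: 4.23
position: [0.542, 0.2131, 0.2235]
tool_rot: [-0.437, 1.52, 0.438]
ft_force: [0.4, 0.5, -0.0]
grip_width: 0.011
scene 709 zt 0.098 [ 325. -316.] [178.  53.] 24.3
scene 222 zt 0.116 [391.  -8.] [35. 33.] 69.2
scene 1559 zt 0.055 [482. 177.] [100. 174.] 30.8
scene 636 zt 0.116 [422. 514.] [27. 28.] 50.9
scene 465 zt 0.037 [ 517. -501.] [ 91. 102.] 34.2
scene 839 zt 0.098 [ 570. -216.] [179.  52.] 43.1
scene 1488 zt 0.098 [663. 415.] [ 52. 176.] 85.8
scene 1990 zt 0.097 [750. 208.] [ 55. 172.] 14.5
scene 816 zt 0.048 [791. -14.] [92. 92.] 41.9
side 1794 zt 0.097 [ 323. -315.] [177.  55.] 24.2
side 250 zt 0.115 [389.  -7.] [36. 29.] 55.4
side 327 zt 0.114 [419. 516.] [37. 26.] 80.9
side 938 zt 0.055 [482. 177.] [108. 176.] 31.6
side 1074 zt 0.035 [ 515. -502.] [ 93. 102.] 34.2
side 907 zt 0.096 [ 569. -215.] [178.  52.] 43.2
side 837 zt 0.096 [660. 413.] [ 65. 173.] 86.9
side 937 zt 0.096 [749. 208.] [ 64. 178.] 13.6
side 386 zt 0.047 [788. -14.] [94. 90.] 45.3
[0.54006793 0.212119   0.21983244] [  0.2495314  -11.2927895   -4.66437239] [ 0.621225 -0.269825]
```

```bash
python3 -m creep '[{"fingers":0,"x":0,"y":-0.7,"z":-0.3,"twist":1},{"fingers":0,"x":0,"y":-1.6,"z":-0.65,"twist":2.2},{"fingers":0,"x":0,"y":-2.5,"z":-1.0,"twist":3.5},{"fingers":0,"x":0,"y":-3.4,"z":-1.4,"twist":4.8},{"fingers":0,"x":0,"y":-4.3,"z":-1.8,"twist":6.1},{"fingers":0,"x":0,"y":-5.2,"z":-2.15,"twist":7.4},{"fingers":0,"x":0,"y":-6.1,"z":-2.5,"twist":8.7},{"fingers":0,"x":0,"y":-7.0,"z":-2.9,"twist":10},{"fingers":0,"x":0,"y":-7.9,"z":-3.25,"twist":11.3},{"fingers":0,"x":0,"y":-8.8,"z":-3.6,"twist":12.6},{"fingers":0,"x":0,"y":-9.7,"z":-4.0,"twist":13.9},{"fingers":0,"x":0,"y":-10.5,"z":-4.35,"twist":15},{"fingers":0,"x":0,"y":-11.1,"z":-4.6,"twist":15.6},{"fingers":0,"x":0,"y":-11.3,"z":-4.66,"twist":15.8},{"fingers":0,"x":0,"y":-11.3,"z":-4.66,"twist":15.8},{"fingers":0,"x":0,"y":-11.3,"z":-4.66,"twist":15.8}]'
python3 - <<'E'
from h import *
s=telemetry.get_state();M=R.from_rotvec(s['tool_rot']).as_matrix();print(s['position'],M.round(3))
print('rack in tool',M.T@(np.array([.570,-.2155,.0475])-s['position']))
snap('wrist','w7')
E
```

```text
time: 5.67
position: [0.6214, -0.2686, 0.2187]
tool_rot: [0.641, 1.478, -0.64]
ft_force: [0.4, 0.0, -0.0]
grip_width: 0.007
[ 0.62139199 -0.26855181  0.21871081] [[-0.003  0.73   0.683]
 [ 0.002  0.683 -0.73 ]
 [-1.    -0.001 -0.003]]
rack in tool [ 0.17145678 -0.00122248 -0.07327927]
```

View pics/w7.png

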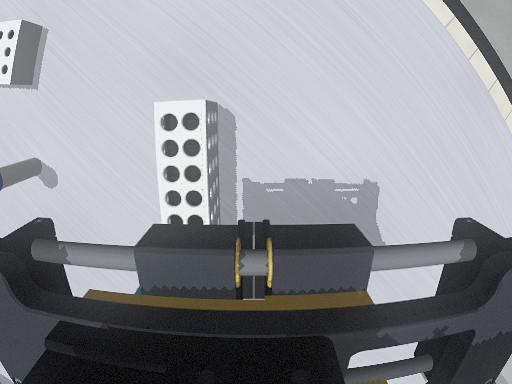

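The tool is aligned (-1 mm), with 12 holes on top at (180,170). Descending, then I check the face before touching it.

```bash
python3 -m creep '[{"fingers":0,"x":0.5,"y":0,"z":0,"twist":0},{"fingers":0,"x":1.2,"y":0,"z":0,"twist":0},{"fingers":0,"x":2,"y":0,"z":0,"twist":0},{"fingers":0,"x":2.7,"y":0,"z":0,"twist":0},{"fingers":0,"x":3.2,"y":0,"z":0,"twist":0},{"fingers":0,"x":3.35,"y":0,"z":0,"twist":0},{"fingers":0,"x":3.35,"y":0,"z":0,"twist":0},{"fingers":0,"x":3.35,"y":0,"z":0,"twist":0}]'
python3 - <<'E'
from h import *
snap('wrist','w8');crop('w8',50,70,310,240,3,'w8c')
E
```

```text
time: 6.38
position: [0.6227, -0.2685, 0.0876]
tool_rot: [0.64, 1.474, -0.639]
ft_force: [0.6, 1.4, 0.1]
grip_width: 0.006
```

View pics/w8c.png

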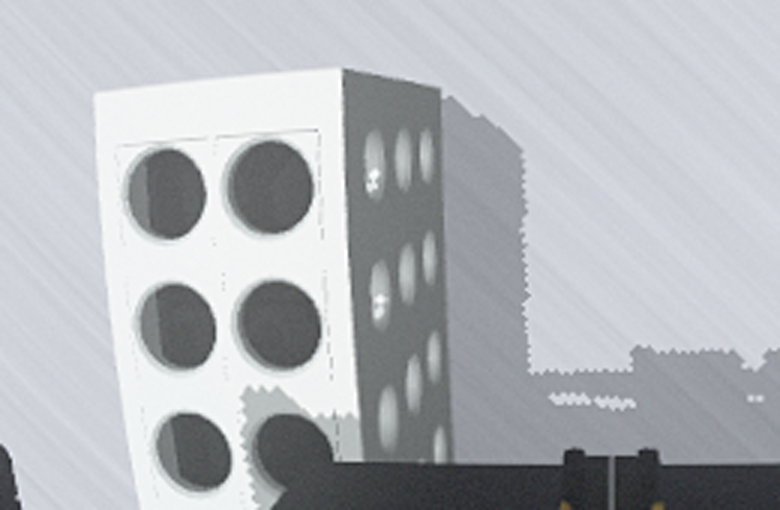

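The face toward the finger has 3 rows of medium holes, so it is the vial face. Pushing in two calls, as with rack_a.

```bash
python3 -m creep '[{"fingers":0,"x":0.04,"y":0,"z":-0.3,"twist":0},{"fingers":0,"x":0.04,"y":0,"z":-0.6,"twist":0},{"fingers":0,"x":0.04,"y":0,"z":-0.8,"twist":0},{"fingers":0,"x":0.04,"y":0,"z":-0.9,"twist":0},{"fingers":0,"x":0.04,"y":0,"z":-1.0,"twist":0},{"fingers":0,"x":0.04,"y":0,"z":-1.1,"twist":0},{"fingers":0,"x":0.04,"y":0,"z":-1.2,"twist":0},{"fingers":0,"x":0.04,"y":0,"z":-1.3,"twist":0},{"fingers":0,"x":0.04,"y":0,"z":-1.4,"twist":0},{"fingers":0,"x":0.04,"y":0,"z":-1.4,"twist":0}]'
python3 - <<'E'
from h import *
snap('wrist','w9')
E
```

```text
time: 7.27
position: [0.5831, -0.2281, 0.0848]
tool_rot: [0.641, 1.475, -0.64]
ft_force: [1.1, -0.8, 0.4]
grip_width: 0.007
```

View pics/w9.png

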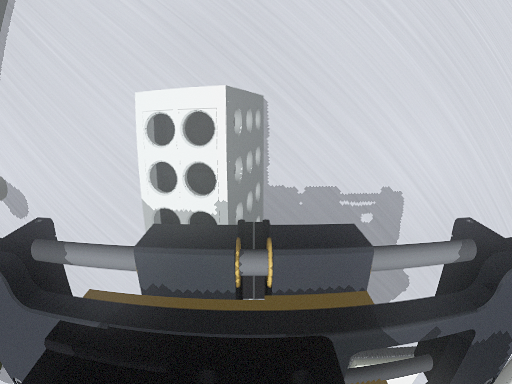

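It is leaning like rack_a did. Continuing the push, then raising the tool.

```bash
python3 -m creep '[{"fingers":0,"x":0,"y":0,"z":-0.1,"twist":0},{"fingers":0,"x":0,"y":0,"z":-0.2,"twist":0},{"fingers":0,"x":0,"y":0,"z":-0.3,"twist":0},{"fingers":0,"x":0,"y":0,"z":-0.4,"twist":0},{"fingers":0,"x":0,"y":0,"z":-0.5,"twist":0},{"fingers":0,"x":0,"y":0,"z":-0.6,"twist":0},{"fingers":0,"x":0,"y":0,"z":-0.7,"twist":0},{"fingers":0,"x":0,"y":0,"z":-0.7,"twist":0},{"fingers":0,"x":0,"y":0,"z":-0.7,"twist":0},{"fingers":0,"x":0,"y":0,"z":-0.7,"twist":0}]'
python3 - <<'E'
from h import *
snap('wrist','w10')
E
```

```text
time: 8.15
position: [0.5647, -0.2085, 0.0851]
tool_rot: [0.641, 1.474, -0.641]
ft_force: [-0.4, -0.2, 0.1]
grip_width: 0.008
```

View pics/w10.png

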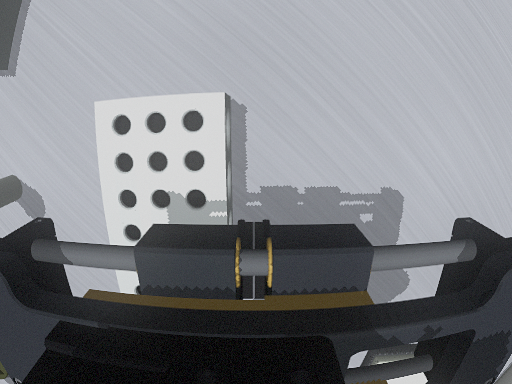

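```bash
python3 -m creep '[{"fingers":0,"x":-0.7,"y":0,"z":0.1,"twist":0},{"fingers":0,"x":-1.6,"y":0,"z":0.3,"twist":0},{"fingers":0,"x":-2.5,"y":0,"z":0.5,"twist":0},{"fingers":0,"x":-3.4,"y":0,"z":0.5,"twist":0},{"fingers":0,"x":-4.4,"y":0,"z":0.5,"twist":0},{"fingers":0,"x":-4.4,"y":0,"z":0.5,"twist":0},{"fingers":0,"x":-4.4,"y":0,"z":0.5,"twist":0},{"fingers":0,"x":-4.4,"y":0,"z":0.5,"twist":0}]'
python3 - <<'E'
from m import *
meas(snap('scene','s11'),'scene');meas(snap('side','d11'),'side')
for n in ('s11','d11'):
    d=dict(np.load(f'pics/{n}.npz'));q=cloud(d).reshape(-1,3)
    for nm,c,yaw in (('a',(.482,.177),31.5),('b',(.515,-.158),-46.9)):
        e=np.deg2rad(yaw);r=q[:,:2]-c;u=r@[np.cos(e),np.sin(e)];v=r@[-np.sin(e),np.cos(e)]
        m=(abs(u)<.04)&(abs(v)<.08)&(q[:,2]>.045)&(q[:,2]<.09)
        print(n,nm,m.sum(),np.linalg.lstsq(np.c_[u[m],v[m],np.ones(m.sum())],q[m,2],rcond=None)[0].round(3))
crop('s11',150,100,400,300,3,'s11c')
crop('d11',170,130,380,290,3.5,'d11c')
E
```

```text
time: 8.87
position: [0.578, -0.2231, 0.2606]
tool_rot: [0.641, 1.474, -0.641]
ft_force: [-0.5, -0.6, -0.7]
grip_width: 0.006
scene 693 zt 0.097 [ 326. -315.] [174.  53.] 24.4
scene 219 zt 0.116 [391.  -7.] [34. 33.] 10.6
scene 1563 zt 0.055 [482. 176.] [101. 173.] 31.3
scene 637 zt 0.116 [421. 515.] [27. 31.] 73.3
scene 1173 zt 0.055 [ 518. -159.] [178.  95.] 43.0
scene 466 zt 0.037 [ 516. -501.] [ 97. 102.] 35.3
scene 1487 zt 0.098 [663. 415.] [ 52. 174.] 85.8
scene 1985 zt 0.098 [750. 208.] [ 56. 172.] 13.7
scene 819 zt 0.048 [790. -14.] [92. 91.] 50.9
side 1790 zt 0.096 [ 322. -316.] [174.  54.] 24.2
side 252 zt 0.115 [389.  -7.] [38. 29.] 56.4
side 326 zt 0.114 [420. 515.] [32. 27.] 23.3
side 943 zt 0.055 [481. 176.] [104. 174.] 30.3
side 1297 zt 0.054 [ 517. -159.] [179.  95.] 43.1
side 1078 zt 0.035 [ 515. -502.] [ 93. 102.] 33.9
side 865 zt 0.096 [662. 415.] [ 63. 178.] 85.1
side 901 zt 0.096 [749. 210.] [ 65. 176.] 16.5
side 363 zt 0.047 [786. -15.] [90. 93.] 35.7
s11 a 851 [ 0.008 -0.002  0.052]
s11 b 677 [-0.011  0.002  0.052]
d11 a 484 [ 0.003 -0.004  0.051]
d11 b 721 [-0.002 -0.001  0.051]
```

View pics/s11c.png

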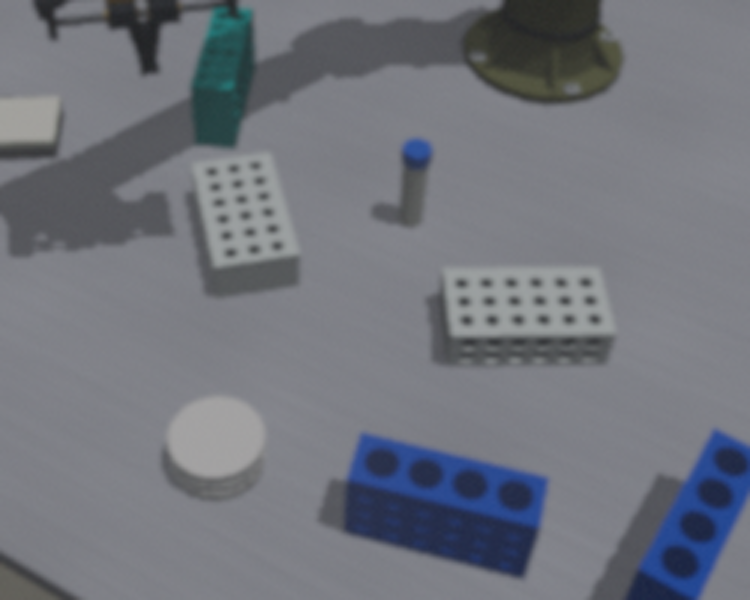

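View pics/d11c.png

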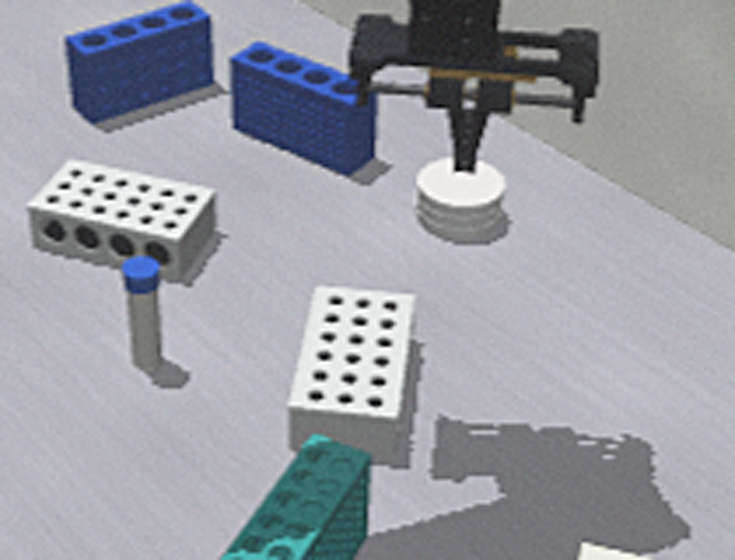

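Both racks lie flat with 3x6 holes up. The bystanders have not moved, and the arm is clear.

```bash
python3 -c "
from bench import workorder
print(workorder.close_job())"
```

```text
the job is handed in; nothing more can be done
None
```

I pushed both grey racks over with the closed fingertip, each on its vial face about 85 mm up. Both now lie flat with the 18 vial holes up, and the job is handed in at about 9 s of the 48 s allowed.

- **Racks:** rack_a is centred at about (0.482, 0.176) and rack_b at (0.518, -0.159). Their upper faces are level to within about 0.6° and 51–52 mm up.
- **Surroundings:** the tube and dishes measured within the 2–3 mm measuring noise of where they started. The bottle and slide box were only partly visible at the start, but their positions matched before and after the rack_b push. The blue and turquoise racks did not move either, though turquoise was only partly visible at first.
- **Forces:** the readings at the end of each move stayed under 2 N. I did not record the peak during the pushes.
- **Refused move:** one call was refused for missing fields and moved nothing, so I resent it in full.
- **Disagreement:** the two cameras differed by 1–5 mm, and a raw height percentile gave 54–55 mm for the rack tops. The plane fit gave 51–52 mm, which matches a rack lying flat.

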